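# Take the new spool rack out of the vise and fill it from the thread bin

### The arm

A 7-joint arm with a two-finger parallel gripper is mounted at the origin on the work surface. World frame = base frame: x ahead of the robot, y to its left, z up, the work surface at z = 0. Lengths are in m, angles in rad, forces in N, time in s.
With the tool pointing down it reaches from about 0.35 to 0.775 m from the base axis. Payload 3.1 kg.
Tool frame: the origin (TCP) lies at the very end of the fingers, on their centre line; the grasp point (between the pads) lies behind it (robot.grasp_offset is the z of the grasp point in the tool frame, in m); z points along the fingers, y is the line along which they close (so a half turn about z gives the same grasp; the last joint's range is limited). The gripper opens to 85 mm and grips with 20 to 120 N. Pads are 22 mm wide; open, the fingers measure 114 mm over their backs; the gripper's body (76 mm by 85 mm) begins 54 mm behind the grasp point. The pads swing forward as they close: fully open they stand 13 mm farther back than shut.
Start: joints at [1.135, 0.311, 0.014, 1.512, -0.004, 1.319, -0.027], TCP at [0.211, -0.508, 0.231] pointing down, gripper open.
Joint ranges: [-2.7, 2.7], [-0.3, 1.91], [-1.27, 1.3], [0.12, 2.57], [-1.44, 4.58], [0.2, 2.03], [-3.05, 3.05]. Speed limits (rad/s): [2.79, 2.79, 3.14, 3.14, 3.14, 3.14, 3.14].

### API

Orientations are given as a unit quaternion [x, y, z, w].
In Python, from bench import robot, cams, ticket gives the robot as it stands.
- The arm moves only by the tool move_arm, never from a script. Its argument "plan" is a list of rows, each a list of 3 entries, a list of its own where there are three numbers: the shift along the tool's x, y, z in cm, then the turn, a rotation vector about the tool's x, y, z in rad, then the opening, from -1 (shut) to 1 (fully open). A call has 1 to 12 rows; each row shifts and turns the commanded pose from where the row before left it, along the tool's axes as they then stand; what a row does not reach is not made up. A row lasts 1/8 s, in which the tool goes at most 62.5 mm and 10.7 degrees, less where a joint would pass 70% of its speed; a pose out of reach is approached as far as the arm can. A call with a gripper value outside its range is refused whole. The fingers move at their own pace and stop on an object; "squeeze" is the grip in N (left out, the last holds). Time passes only in rows, so rows that do not move let the fingers close. It gives the time, the measured TCP pose, the force, the opening and the grip force at its end, in the units of the state.
- robot.get_state(): the state, without advancing time (a new reading comes with each control period).
- cams.camera(name): name is "scene" or "top" or "wrist"; returns a dict with "pixels" (400x640x3 uint8, blue, green, red), "fx", "fy", "cx", "cy" (pixels), "cam_to_world" (4x4, takes a point from camera to world coordinates); the wrist camera has in their place "mount" (4x4, takes a point from camera to tool coordinates, whose origin is the TCP and whose axes are the flange's). Camera axes: x right, y up, looking along -z (the intrinsics and any distortion apply to the point x, -y, -z); pixel columns grow to the right and rows downward; lengths in m; the calibration is good to about 2 mm. A picture is of the moment at which its call begins: read the wrist's pose just before it. There is no depth.
- ticket.sign_off(): hands the job in; it is judged then, once.
The state is a dict: "time_s": time; "joint_pos": joint angles; "dq": joint speeds; "effort": joint torques, N m; "ee_pos": TCP position; "tool_rot": TCP orientation; "ft_force": force on the tool from outside, world axes, zero at the start; "moment": the same for the moment, N m; "width": opening from 0.0 (shut) to 1.0 (fully open); "gripper_force": force on a finger pad.
Only numpy, scipy, OpenCV 4.12 (cv2) and the standard library are available. Lean on these libraries where they do the work, as an engineer would, in place of code of your own. Each camera call takes 0.05 s, during which the arm holds its last target. There are 200 camera calls.

### The job

The glue on the new spool rack has set: slide the vise jaw well open, lift the rack out and stand it on the bench in front of the stepped tool stand, its long side flush against the stand's front face and not sticking out past the stand's ends. Then take every long thread spool out of the sloping bin and lay it in the rack, one to a bay, lying across the plank with its end plates hanging over the plank's sides. Finally slide the empty vise jaw fully shut; leave the short wire spool in the bin and the bottle, the brass stacker and the marker pen where they are.

Things in the scene. Friction and masses are not known exactly. Their poses are not given: they have to be found in the camera images.
- rack: Wooden spool rack, 240 g: a plank 44 mm wide (x), 210 long (y), 30 thick (z), with five dividers across its full width, 10 mm thick, at y = 0, +-50, +-100 mm: the middle one is the handle (see rack_handle), the others stand 22 mm above the plank. Symmetrical: either long side may be the back. Origin: centre of its underside. Starts on the vise bed, 25 mm above the bench, long sides to the jaws.
- rack_handle (a point): Top of the rack's middle divider (its handle): 10 mm thick along the rack's y, 44 mm wide along its x, 85 mm above the rack's underside, 55 mm above its plank.
- rack_bay (a point): The place of a spool's centre in one bay, at y = 25 mm on the rack; the others are at y = -75, -25 and 75 mm. A bay is 40 mm wide. A spool lies there with its axis along the rack's x, barrel on the plank, centre 47 mm above the rack's underside, its end plates hanging over the plank's long sides with 5 mm of play either way.
- stand: Terracotta-coloured stepped tool stand, fixed. Origin: at bench level in the middle of its upright front face, which faces the robot; x points into the stand, y along the face. 300 mm wide. Steps: 22 mm high from x = 0 to 70 mm, 44 mm high to 130, 66 mm high to 190. On the top step are dowels and small things up to 155 mm above the bench.
- bin: Plywood bin, fixed: a row of five compartments along y, centred at y = 0, +-56, +-112 mm, each 52 mm wide and 118 long. The floor slopes up along +x (away from the robot) by 0.21 rad, 32 mm above the bench at the middle of each compartment. Square to the floor, end walls are 14 mm high, dividers (4 mm thick) 20 mm. Origin: at bench level under its middle.
- vise: Quick-slide bench vise of grey iron, fixed: bed 25 mm high, jaws 100 mm wide (y), their tops 50 mm above the bench. The jaw away from the robot (+x) is fixed, its face at x = 22 mm; the other slides along the bed towards -x to open. Origin: at bench level, midway between the jaw faces when they are 44 mm apart.
- jaw (a joint): The vise's sliding jaw: distance in m between the jaw faces, 0 shut to 0.090 fully open; starts closed on the rack, about 0.046. Its quick release is off: it slides by hand against about 6 N of friction and stays where it is left.
- jaw_knob (a point): Middle of the upright round black knob by which the sliding jaw is pulled and pushed: 28 mm in diameter, from 48 to 84 mm above the bench (this point: 66 mm), above a carriage 40 mm high, 62 mm behind the sliding jaw's face. It moves with the jaw along the vise's x axis (-x opens).
- short_spool: Short wire spool in one of the bin's compartments: like the long spools but only 36 mm long. Origin at its centre, x along its axis.
- bottle: Blue resin bottle with black cap, 34 mm in diameter, 88 mm tall, standing on the stand's top step. Origin: centre of its underside.
- stacker: Brass hair stacker, a turned tube 32 mm in diameter and 72 mm tall, standing on the stand's top step. Origin: centre of its underside.
- marker: Black and red marker pen 130 mm long and 17 mm thick, lying on the bench between the robot and the stand. Origin on the bench under its middle, x along it.
- spool1: Long thread spool, 60 g: 64 mm long, grey barrel 34 mm in diameter, 54 mm between two white six-sided end plates (38 mm across flats, 44 across corners). Two to four of four are present, each starting alone in a bin compartment on a flat of its plates, its axis along the slope, its centre 19 mm above the sloped floor. Origin at its centre; x along its axis.
- spool2: Long thread spool, 60 g: 64 mm long, grey barrel 34 mm in diameter, 54 mm between two white six-sided end plates (38 mm across flats, 44 across corners). Two to four of four are present, each starting alone in a bin compartment on a flat of its plates, its axis along the slope, its centre 19 mm above the sloped floor. Origin at its centre; x along its axis.
- spool3: Long thread spool, 60 g: 64 mm long, grey barrel 34 mm in diameter, 54 mm between two white six-sided end plates (38 mm across flats, 44 across corners). Two to four of four are present, each starting alone in a bin compartment on a flat of its plates, its axis along the slope, its centre 19 mm above the sloped floor. Origin at its centre; x along its axis.
- spool4: Long thread spool, 60 g: 64 mm long, grey barrel 34 mm in diameter, 54 mm between two white six-sided end plates (38 mm across flats, 44 across corners). Two to four of four are present, each starting alone in a bin compartment on a flat of its plates, its axis along the slope, its centre 19 mm above the sloped floor. Origin at its centre; x along its axis.
Not all that is in view belongs to the job. What is shaped like the spool2 but green or pink is not meant. What is shaped like the spool3 but pink is not meant.

How it is judged:
By the outcome, as a careful person would: the job done as asked, in the order asked, and still so for the second after the job is handed in, with the robot touching nothing.
Of spool1, spool2, spool3, spool4 only 2 to 4 are there at a start; the rules pass over those that are not, and their reading is None.
At some moment in a run one of spool1, spool2, spool3, spool4 may be knocked a few centimetres aside while the robot is not near it.
Once in a run the grip may slacken for a moment while it holds something.
It also fails if it takes over 210 s, if anything falls off the work surface, if the arm or the gripper's body presses on something with over 40 N, if the wrist force passes 120 N, or if a joint passes its speed limit or range.

## Working session

There is one attempt and no reset: what is moved stays moved. The work goes in short steps, Python scripts to look and compute and a tool call to move; the robot and the scene stay as the last step left them, time stands still between calls to the robot, and variables do not carry over. Pictures are saved under pics/ and viewed, at most 14 in all, crops included, and the job is handed in when it is done.

Besides the shell and the picture viewer there is one more tool, called as name(argument=value, ...) on one line, values as JSON. move_arm: Moves the arm, as the interface text tells. Its arguments: {"type":"object","properties":{"plan":{"type":"array"},"squeeze":{"type":"number"}},"required":["plan"]}

```bash
ls; mkdir -p pics; cat > h.py <<'E'
import numpy as np, cv2
from scipy.spatial.transform import Rotation as R
from bench import robot, cams, ticket
def shot(name):
    s=robot.get_state(); c=cams.camera(name)
    if 'mount' in c:
        T=np.eye(4); T[:3,:3]=R.from_quat(s['tool_rot']).as_matrix(); T[:3,3]=s['ee_pos']
        c['cam_to_world']=T@np.array(c['mount'])
    return c
def ray(c,u,v):
    K=np.array([[c['fx'],0,c['cx']],[0,c['fy'],c['cy']],[0,0,1.]])
    M=np.array(c['cam_to_world'])
    d=c.get('distortion',c.get('dist'))
    p=cv2.undistortPoints(np.array([[[u,v]]],float),K,None if d is None else np.array(d,float))[0,0]
    return M[:3,3], M[:3,:3]@np.array([p[0],-p[1],-1.])
def onz(c,u,v,z):
    o,d=ray(c,u,v); return o+d*(z-o[2])/d[2]
def proj(c,P):
    M=np.linalg.inv(np.array(c['cam_to_world'])); q=M[:3,:3]@np.array(P)+M[:3,3]
    return c['cx']+c['fx']*q[0]/-q[2], c['cy']-c['fy']*q[1]/-q[2]
E
python3 - <<'E'
from h import *
s=robot.get_state(); print({k:np.round(v,3).tolist() for k,v in s.items()}, robot.grasp_offset)
for n in ['scene','top','wrist']:
    c=shot(n); print(n,[k for k in c], c['fx'],c['cx'],c['cy'],np.round(c['cam_to_world'],3).tolist(), [c[k] for k in c if k not in('pixels','fx','fy','cx','cy','cam_to_world')])
    cv2.imwrite(f'pics/{n}0.png',c['pixels'])
E
```

```text
pics
{'time_s': 0.0, 'joint_pos': [1.135, 0.312, 0.014, 1.513, -0.004, 1.319, -0.027], 'dq': [-0.001, 0.0, 0.001, 0.0, -0.0, -0.001, -0.001], 'effort': [-0.0, -37.991, 0.146, -23.059, 0.012, 0.014, -0.0], 'ee_pos': [0.211, -0.507, 0.23], 'tool_rot': [0.981, 0.196, -0.0, -0.001], 'ft_force': [-0.181, -0.124, 0.086], 'moment': [-0.052, 0.01, 0.024], 'gripper_force': 0.0, 'width': 1.0} -0.0187
scene ['pixels', 'fx', 'fy', 'cx', 'cy', 'cam_to_world'] 400.79628844549217 315.5775111731817 192.27999685452357 [[-0.7, -0.563, 0.439, 0.987], [0.714, -0.541, 0.444, 0.509], [-0.012, 0.625, 0.781, 0.921], [0.0, 0.0, 0.0, 1.0]] []
top ['pixels', 'fx', 'fy', 'cx', 'cy', 'cam_to_world'] 403.45602530865256 318.35432573313807 196.37130857392918 [[-0.001, 0.992, -0.126, 0.413], [-1.0, 0.001, 0.019, 0.042], [0.019, 0.126, 0.992, 1.052], [0.0, 0.0, 0.0, 1.0]] []
wrist ['pixels', 'fx', 'fy', 'cx', 'cy', 'mount', 'cam_to_world'] 321.0698094668057 323.00390149358395 197.70594828036914 [[0.383, 0.879, 0.283, 0.284], [-0.924, 0.366, 0.115, -0.478], [-0.003, -0.306, 0.952, 0.373], [0.0, 0.0, 0.0, 1.0]] [array([[-5.03580352e-04,  9.52129310e-01,  3.05695147e-01,
         7.86794216e-02],
       [ 9.99999693e-01,  2.95810527e-04,  7.25985765e-04,
         6.61375461e-04],
       [ 6.00804483e-04,  3.05695418e-01, -9.52129167e-01,
        -1.42495948e-01],
       [ 0.00000000e+00,  0.00000000e+00,  0.00000000e+00,
         1.00000000e+00]])]
```

View pics/top0.png

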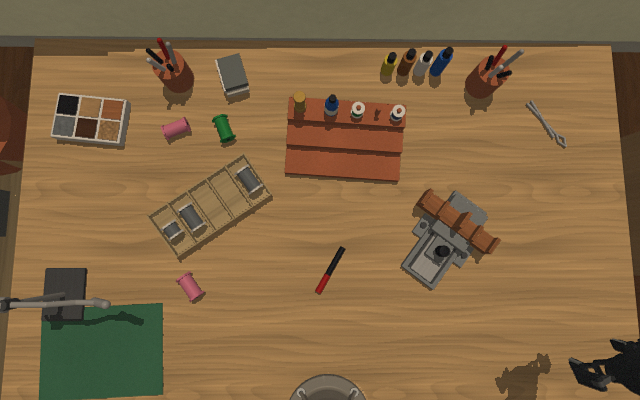

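View pics/scene0.png

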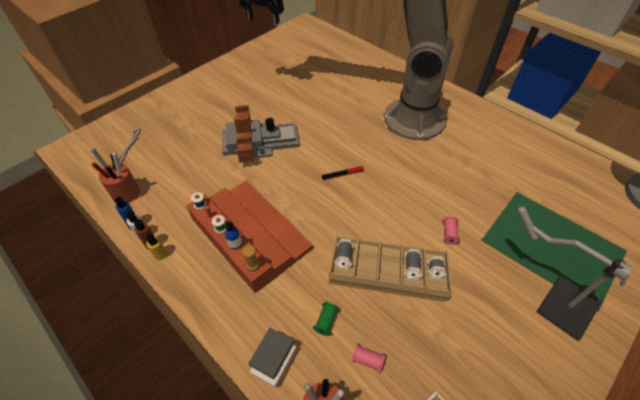

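```bash
python3 - <<'E'
import cv2,numpy as np
t=cv2.imread('pics/top0.png')
a=cv2.resize(t[150:265,145:275],None,fx=3.05,fy=3.05,interpolation=cv2.INTER_CUBIC)
b=cv2.resize(t[185:300,395:505],None,fx=3.05,fy=3.05,interpolation=cv2.INTER_CUBIC)
c=cv2.resize(t[90:190,275:410],None,fx=2.4,fy=2.4,interpolation=cv2.INTER_CUBIC)
o=np.zeros((600,740,3),np.uint8)
o[:a.shape[0],:a.shape[1]]=a;o[:b.shape[0],400:400+b.shape[1]]=b;o[356:356+c.shape[0],:c.shape[1]]=c
cv2.imwrite('pics/crop1.png',o)
E
```

```text
(no output)
```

View pics/crop1.png

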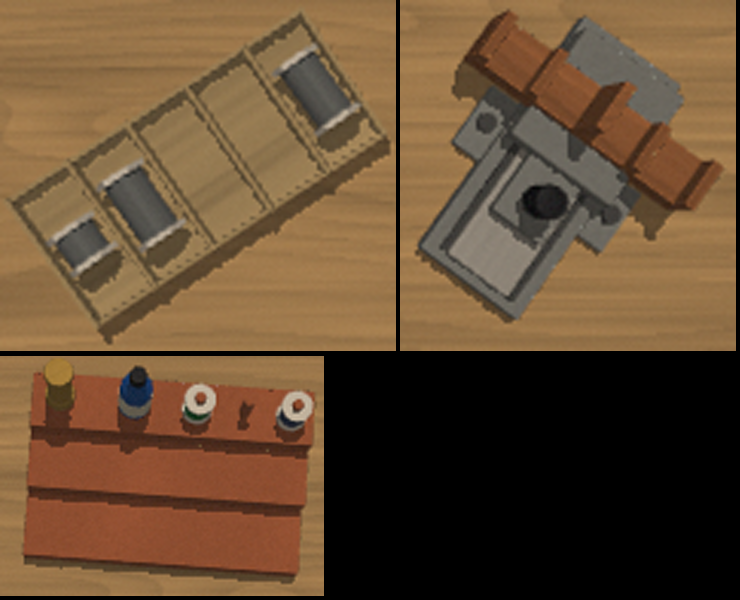

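```bash
python3 - <<'E'
from h import *
c=shot('top')
def A(x,y,z): return onz(c,395+(x-400)/3.05,185+y/3.05,z)[:2]
def B(x,y,z): return onz(c,145+x/3.05,150+y/3.05,z)[:2]
def S(x,y,z): return onz(c,275+x/2.4,90+(y-356)/2.4,z)[:2]
P=[A(510,12,.077),A(720,168,.077),A(470,60,.077),A(685,208,.077)]
P=np.array(P); print('rack',P.round(3).tolist(),P.mean(0),np.linalg.norm(P[0]-P[1]),np.linalg.norm(P[2]-P[3]),np.linalg.norm(P[0]-P[2]), np.degrees(np.arctan2(*(P[1]-P[0]+P[3]-P[2])[::-1])))
k=A(545,200,.084);print('knob',k, 'rack-knob',P.mean(0)-k, np.linalg.norm(P.mean(0)-k))
s1,s2=S(25,551,.022),S(297,572,.022);print('stand',s1,s2,np.linalg.norm(s1-s2),(s1+s2)/2,np.degrees(np.arctan2(*(s2-s1)[::-1])))
b=[B(300,13,.06),B(388,145,.035),B(105,325,.03),B(12,200,.06)]
print('bin',np.round(b,3),np.mean(b,0))
for n,(x,y) in {'long1':(319,90),'long2':(143,205),'short':(84,243)}.items(): print(n,B(x,y,.06))
e=[B(296,60,.065),B(338,126,.055)];print(np.linalg.norm(e[0]-e[1]))
E
```

```text
rack [[0.556, -0.254], [0.431, -0.417], [0.517, -0.22], [0.4, -0.387]] [ 0.47599852 -0.31954046] 0.20567578187885102 0.20437762407923082 0.05142081539822579 -126.30844394897386
knob [ 0.40608473 -0.27376808] rack-knob [ 0.06991379 -0.04577239] 0.08356463910275726
stand [0.6099874 0.1074081] [ 0.58752895 -0.1868643 ] 0.29512815724578617 [ 0.59875818 -0.0397281 ] -94.36427145049254
bin [[0.646 0.211]
 [0.54  0.139]
 [0.392 0.369]
 [0.492 0.437]] [0.51729703 0.28900566]
long1 [0.58168562 0.1937152 ]
long2 [0.48783764 0.33275295]
short [0.45741952 0.37848836]
0.06256254652953859
```

Two grey long spools in the bin: px (250,180) and (191,218). The short one is at (172,231) (visibly half-length, white plates). The pink (176,128), (190,287) and green (224,128) spools lie outside the bin and are decoys. The crop confirms this. I'm moving over the vise first.

move_arm(plan=[[[4.5,-2.3,0],[0,0,0],1],[[4.5,-2.3,0],[0,0,0],1],[[4.5,-2.3,0],[0,0,0],1],[[4.5,-2.4,0],[0,0,0],1],[[4.5,-2.4,0],[0,0,0],1],[[4.5,-2.3,0],[0,0,0],1],[[0,0,0],[0,0,0.167],1],[[0,0,0],[0,0,0.167],1],[[0,0,0],[0,0,0.167],1],[[0,0,0],[0,0,0.167],1],[[0,0,0],[0,0,0.167],1],[[0,0,0],[0,0,0.165],1]])

```text
time_s: 1.7
ee_pos: [0.4065, -0.2749, 0.2311]
tool_rot: [0.954, -0.301, -0.0, -0.0]
ft_force: [0.4, 0.5, 0.1]
width: 1.001
gripper_force: 0.0
```

```bash
cat >> h.py <<'E'
def go(P,yaw=None,tilt=0.):
    """print shift in tool axes (cm) and turn (rad) from measured pose to TCP P, yaw (deg of tool x); tilt about tool x"""
    s=robot.get_state(); Rm=R.from_quat(s['tool_rot'])
    d=Rm.inv().apply(np.array(P)-s['ee_pos'])*100
    th=np.degrees(np.arctan2(*Rm.as_matrix()[1::-1,0]))
    T=R.from_euler('z',th if yaw is None else yaw,degrees=True)*R.from_euler('x',np.pi)*R.from_euler('x',tilt)
    print('at',np.round(s['ee_pos'],4),'yaw',round(th,1),'shift cm',d.round(2),'turn',(Rm.inv()*T).as_rotvec().round(3),'t',s['time_s'],'w',round(float(s['width']),3),'gf',round(float(s['gripper_force']),1))
E
python3 - <<'E'
from h import *
go([.406,-.274,.2],-34.5)
c=shot('wrist');cv2.imwrite('pics/w1.png',c['pixels']);np.save('w1.npy',c['cam_to_world'])
E
```

```text
at [ 0.4065 -0.2749  0.2311] yaw -35.0 shift cm [-0.09 -0.05  3.11] turn [ 0.     0.001 -0.009] t 1.7 w 1.001 gf 0.0
```

View pics/w1.png

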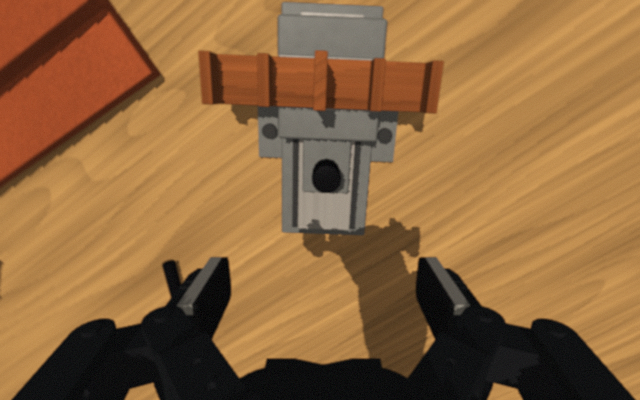

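The wrist view shows the knob at px (326,175). The rack's ends are at (205,78) and (437,88), with the handle at (321,80).

```bash
python3 - <<'E'
from h import *
c=shot('wrist');c['cam_to_world']=np.load('w1.npy')
for n,u,v,z in [('knob',326,175,.08),('rackTL',200,52,.077),('TR',443,62,.077),('BR',435,113,.077),('BL',206,104,.077),('handleT',321,52,.11),('handleB',321,108,.11),('standcorner top',158,73,.022),('stand edge',0,187,.022),('vise bl',283,233,.025),('vise br',366,236,.025)]:
    print(n,onz(c,u,v,z).round(4))
p=[onz(c,*q,.077)[:2] for q in [(200,52),(443,62),(435,113),(206,104)]]
d=p[1]-p[0]+p[2]-p[3];print(np.mean(p,0),np.degrees(np.arctan2(d[1],d[0])),np.linalg.norm(p[0]-p[1]),np.linalg.norm(p[3]-p[2]))
E
```

```text
knob [ 0.4106 -0.2811  0.08  ]
rackTL [ 0.559  -0.2546  0.077 ]
TR [ 0.4339 -0.4192  0.077 ]
BR [ 0.4007 -0.3931  0.077 ]
BL [ 0.5242 -0.2306  0.077 ]
handleT [ 0.4969 -0.3365  0.11  ]
handleB [ 0.4637 -0.3131  0.11  ]
standcorner top [ 0.5852 -0.1941  0.022 ]
stand edge [0.6003 0.0383 0.022 ]
vise bl [ 0.3707 -0.1919  0.025 ]
vise br [ 0.311  -0.2701  0.025 ]
[ 0.47943942 -0.32440783] -127.24061127548919 0.2067470944855328 0.20406886931346818
```

move_arm(plan=[[[0.4,0.1,4],[0,0,0.04],1],[[0,0,4.5],[0,0,0],0.4],[[0,0,4.5],[0,0,0],0],[[0,0,3],[0,0,0],0],[[0,0,1.6],[0,0,0],-0.2],[[0,0,0],[0,0,0],-0.5],[[0,0,0],[0,0,0],-1],[[0,0,0],[0,0,0],-1],[[0,0,0],[0,0,0],-1],[[0,0,0],[0,0,0],-1]], squeeze=40)

```text
time_s: 3.05
ee_pos: [0.4069, -0.2786, 0.0528]
tool_rot: [0.948, -0.318, -0.002, 0.0]
ft_force: [2.0, -5.1, -23.6]
width: 0.315
gripper_force: 41.0
```

```bash
python3 - <<'E'
from h import *
go([.48,-.325,.2],-37.3); print(robot.get_state()['ft_force'])
c=shot('wrist');cv2.imwrite('pics/w2.png',c['pixels'])
E
```

```text
at [ 0.4069 -0.2786  0.0528] yaw -37.0 shift cm [  8.58  -0.66 -14.75] turn [0.002 0.004 0.005] t 3.05 w 0.315 gf 41.0
[  1.9589842   -5.08415681 -23.62201868]
```

View pics/w2.png

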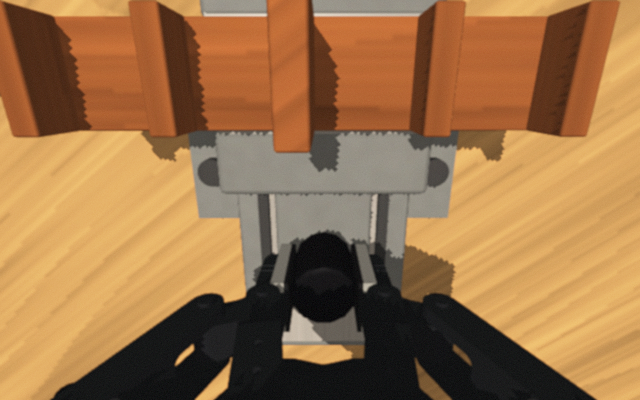

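move_arm(plan=[[[-0.6,0,-0.1],[0,0,0],-1],[[-0.8,0,-0.1],[0,0,0],-1],[[-0.8,0,0],[0,0,0],-1],[[-0.8,0,0],[0,0,0],-1],[[-0.8,0,0],[0,0,0],-1],[[-0.4,0,0],[0,0,0],-1],[[0,0,0],[0,0,0],-1]])

```text
time_s: 3.98
ee_pos: [0.3711, -0.2516, 0.0529]
tool_rot: [0.948, -0.317, -0.005, -0.0]
ft_force: [1.6, -4.8, -36.2]
width: 0.316
gripper_force: 41.9
```

```bash
python3 - <<'E'
from h import *
go([.48,-.325,.2],-37.3); print(robot.get_state()['ft_force'])
E
```

```text
at [ 0.3711 -0.2516  0.0529] yaw -37.0 shift cm [ 12.99  -0.66 -14.83] turn [0.002 0.009 0.005] t 3.975 w 0.316 gf 41.9
[  1.62352523  -4.7666811  -36.20009199]
```

move_arm(plan=[[[0,0,0],[0,0,0],0.2],[[0,0,0],[0,0,0],0.2],[[0,0,-5],[0,0,0],0.2],[[0,0,-5],[0,0,0],0.2],[[0,0,-5],[0,0,0],0],[[4,-0.2,0],[0,0,0],0],[[3,-0.2,0],[0,0,0],0],[[0,0,0],[0,0,0],0]])

```text
time_s: 4.97
ee_pos: [0.437, -0.2927, 0.2096]
tool_rot: [0.948, -0.317, 0.003, 0.0]
ft_force: [-0.1, 0.0, 0.9]
width: 0.499
gripper_force: 0.0
```

```bash
python3 - <<'E'
from h import *
go([.48,-.325,.2],-37.3); print(robot.get_state()['ft_force'])
c=shot('wrist');cv2.imwrite('pics/w3.png',c['pixels']);np.save('w3.npy',c['cam_to_world'])
E
```

```text
at [ 0.437  -0.2927  0.2096] yaw -37.0 shift cm [ 5.38 -0.    0.99] turn [-0.001 -0.006  0.006] t 4.975 w 0.499 gf 0.0
[-0.08206755  0.04038247  0.92995856]
```

View pics/w3.png

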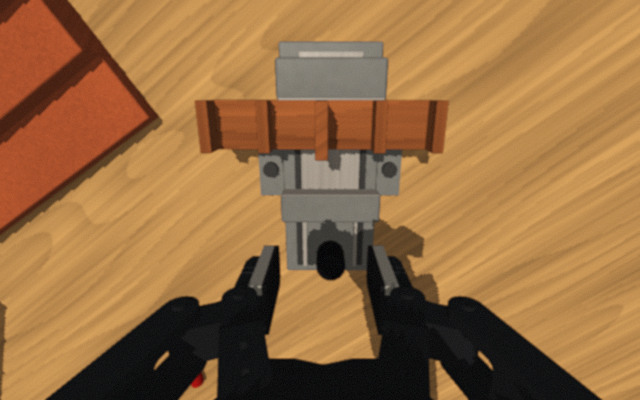

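Jaw wide open. The handle top is at px (321,100–160). The rack's end corners are (196,100), (448,100), (444,152) and (200,152).

```bash
python3 - <<'E'
from h import *
c=shot('wrist');c['cam_to_world']=np.load('w3.npy')
p=np.array([onz(c,*q,.077)[:2] for q in [(196,100),(448,100),(444,152),(200,152)]])
d=p[1]-p[0]+p[2]-p[3];print(p.mean(0),np.degrees(np.arctan2(d[1],d[0])),np.linalg.norm(p[0]-p[1]),np.linalg.norm(p[3]-p[2]),np.linalg.norm(p[1]-p[2]))
h=[onz(c,321,v,.11)[:2] for v in (100,160)];print(h,np.mean(h,0))
print(onz(c,160,119,.022),onz(c,0,236,.022))
go([*((np.mean(h,0)+p.mean(0))/2),.076],-37.2)
E
```

```text
[ 0.48082734 -0.32426213] -126.98471137181637 0.20693498513653438 0.21016220337626557 0.04285734302158065
[array([ 0.49851256, -0.33695081]), array([ 0.4635363 , -0.31049932])] [ 0.48102443 -0.32372506]
[ 0.58078981 -0.19594757  0.022     ] [0.59858415 0.04033202 0.022     ]
at [ 0.4348 -0.2915  0.2088] yaw -37.0 shift cm [ 5.62 -0.17 13.29] turn [-0.001 -0.002  0.004] t 5.075 w 0.499 gf 0.0
```

move_arm(plan=[[[5.6,-0.2,0],[0,0,0],0],[[0,0,5],[0,0,0],0],[[0,0,5],[0,0,0],0],[[0,0,2.7],[0,0,0],0],[[0,0,1],[0,0,0],0],[[0,0,0],[0,0,0],-1],[[0,0,0],[0,0,0],-1],[[0,0,0],[0,0,0],-1],[[0,0,0],[0,0,0],-1],[[0,0,0],[0,0,0],-1]], squeeze=70)

```text
time_s: 6.32
ee_pos: [0.4815, -0.3242, 0.0723]
tool_rot: [0.948, -0.317, 0.002, 0.0]
ft_force: [-0.1, 1.8, 6.5]
width: 0.106
gripper_force: 70.2
```

move_arm(plan=[[[0,0,-1],[0,0,0],-1],[[0,0,-2],[0,0,0],-1],[[0,0,-3],[0,0,0],-1],[[0,0,-3],[0,0,0],-1],[[0,0,-3],[0,0,0],-1],[[0,0,0],[0,0,0.0],-1]])

```text
time_s: 7.08
ee_pos: [0.4814, -0.3251, 0.1928]
tool_rot: [0.948, -0.318, 0.003, 0.001]
ft_force: [-0.0, -0.7, -2.9]
width: 0.107
gripper_force: 69.0
```

```bash
python3 - <<'E'
from h import *
go([.55,-.036,.19],-4.4)
print(robot.get_state()['ft_force'])
c=shot('wrist');cv2.imwrite('pics/w4.png',c['pixels'])
c=shot('top');cv2.imwrite('pics/t4.png',c['pixels'][80:200,270:480])
E
```

```text
at [ 0.4814 -0.3251  0.1928] yaw -37.0 shift cm [-11.94 -27.21   0.21] turn [ 0.002 -0.006 -0.57 ] t 7.075 w 0.107 gf 69.0
[-0.0405062  -0.66175583 -2.89191722]
```

View pics/w4.png

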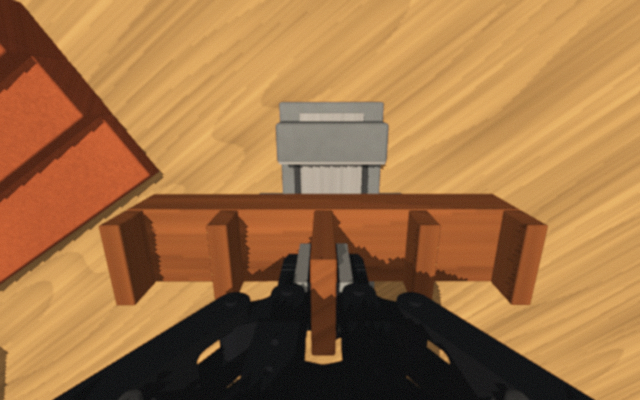

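Rack is held level, handle between the fingers.

move_arm(plan=[[[-1,-2,0],[0,0,0],-1],[[-2,-4.5,0],[0,0,0],-1],[[-2,-4.6,0],[0,0,0],-1],[[-2,-4.6,0],[0,0,0],-1],[[-2,-4.5,0],[0,0,0],-1],[[-2,-4.5,0],[0,0,0],-1],[[-1,-2.5,0],[0,0,0],-1],[[0,0,0],[0,0,-0.14],-1],[[0,0,0],[0,0,-0.14],-1],[[0,0,0],[0,0,-0.14],-1],[[0,0,0],[0,0,-0.14],-1],[[0,0,4],[0,0,0],-1]])

```text
time_s: 8.68
ee_pos: [0.55, -0.0345, 0.1509]
tool_rot: [0.999, -0.043, 0.003, -0.0]
ft_force: [0.6, 0.5, -4.3]
width: 0.111
gripper_force: 69.1
```

move_arm(plan=[[[0,0,4],[0,0,0],-1],[[0,0,0],[0,0,0],-1]])

```text
time_s: 8.93
ee_pos: [0.5426, -0.0347, 0.105]
tool_rot: [0.999, -0.043, -0.007, 0.0]
ft_force: [-1.0, 0.1, -2.3]
width: 0.109
gripper_force: 68.6
```

```bash
python3 - <<'E'
from h import *
go([.57,-.038,.06],-4.4)
c=shot('wrist');cv2.imwrite('pics/w5.png',c['pixels']);np.save('w5.npy',c['cam_to_world'])
E
```

```text
at [ 0.5426 -0.0347  0.105 ] yaw -4.9 shift cm [2.82 0.09 4.46] turn [ 0.001  0.013 -0.009] t 8.925 w 0.109 gf 68.6
```

View pics/w5.png

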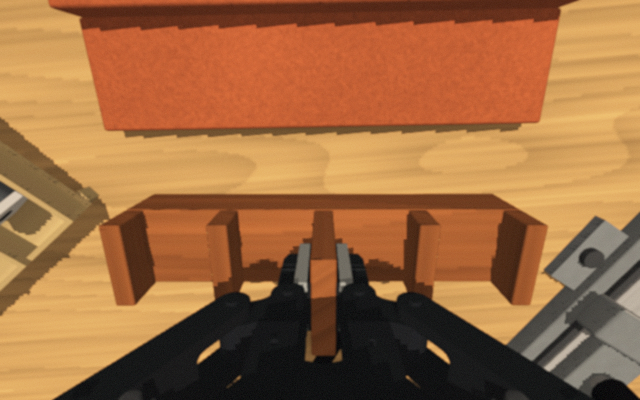

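Stand's front top edge runs px (106,129)–(540,122). Rack's back bottom edge runs (155,194)–(492,194).

```bash
python3 - <<'E'
from h import *
c=shot('wrist');c['cam_to_world']=np.load('w5.npy')
im=cv2.imread('pics/w5.png').astype(int)
# refine: rows of vertical gradient on several columns
g=im.sum(2)
for col in (140,200,260,320,380,440,500): print(col,[int(v) for v in (np.argmax(np.abs(np.diff(g[112:140,col])))+112,)], np.diff(g[186:216,col]).argmin()+186, im[112:140:3,col,0].tolist()[:0])
a,b=onz(c,106,129,.022)[:2],onz(c,540,122,.022)[:2]
print('stand',a,b,np.linalg.norm(a-b),(a+b)/2,np.degrees(np.arctan2(*(b-a)[::-1])))
a,b=onz(c,155,194,.0577)[:2],onz(c,492,194,.0577)[:2]
print('rack back bottom',a,b,np.linalg.norm(a-b),(a+b)/2,np.degrees(np.arctan2(*(b-a)[::-1])))
E
```

```text
140 [135] 201 []
200 [134] 193 []
260 [133] 193 []
320 [133] 193 []
380 [132] 193 []
440 [131] 193 []
500 [131] 198 []
stand [0.61058102 0.10888154] [ 0.58949761 -0.18790122] 0.2975306930655568 [ 0.60003932 -0.03950984] -94.06345813174946
rack back bottom [0.57133878 0.06663187] [ 0.55330354 -0.1407144 ] 0.20812915173002944 [ 0.56232116 -0.03704127] -94.97114647214642
```

move_arm(plan=[[[1.5,0,0],[0,0.012,-0.014],-1],[[1.4,0,2],[0,0,0],-1],[[0,0,2],[0,0,0],-1],[[0,0,1.2],[0,0,0],-1],[[0,0,0],[0,0,0],-1]])

```text
time_s: 9.65
ee_pos: [0.5806, -0.037, 0.0683]
tool_rot: [0.999, -0.036, 0.009, 0.001]
ft_force: [-15.1, -0.0, 35.5]
width: 0.106
gripper_force: 74.9
```

```bash
python3 - <<'E'
from h import *
go([.57,-.038,.05],-4.1);print(robot.get_state()['ft_force'])
c=shot('wrist');cv2.imwrite('pics/w6.png',c['pixels']);np.save('w6.npy',c['cam_to_world'])
E
```

```text
at [ 0.5806 -0.037   0.0683] yaw -4.2 shift cm [-1.09  0.17  1.81] turn [ 0.002 -0.019 -0.001] t 9.65 w 0.106 gf 74.9
[-1.50684246e+01 -2.83515651e-02  3.55185447e+01]
```

View pics/w6.png

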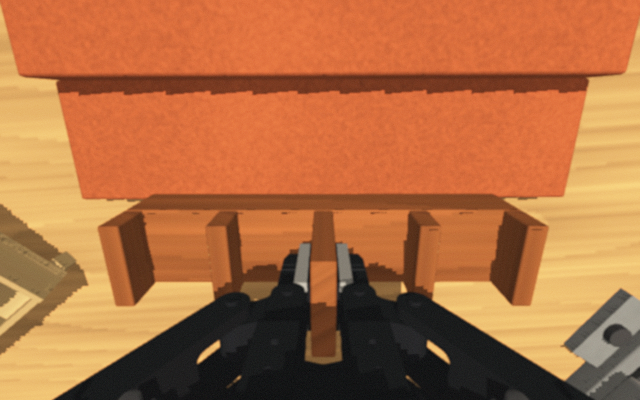

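move_arm(plan=[[[0,0,-1],[0,0,0],-1],[[-1,0,0],[0,-0.015,0],-1],[[-0.8,0,0],[0,0,0],-1],[[0,0,0],[0,0,0],-1],[[0,0,0],[0,0,0],-1]])

```text
time_s: 10.32
ee_pos: [0.5592, -0.0355, 0.0677]
tool_rot: [0.999, -0.036, -0.002, -0.0]
ft_force: [-0.0, 0.4, -3.3]
width: 0.109
gripper_force: 68.9
```

```bash
python3 - <<'E'
from h import *
go([.57,-.038,.05],-4.1);print(robot.get_state()['ft_force'])
E
```

```text
at [ 0.5592 -0.0355  0.0677] yaw -4.1 shift cm [1.1  0.17 1.77] turn [ 0.     0.004 -0.001] t 10.325 w 0.109 gf 68.9
[-0.03065429  0.39865183 -3.28389871]
```

move_arm(plan=[[[0,0,0.8],[0,0,0],-1],[[0,0,0.7],[0,0,0],-1],[[0,0,0],[0,0,0],-1],[[0,0,0],[0,0,0],-1]])

```text
time_s: 10.82
ee_pos: [0.5595, -0.0355, 0.0532]
tool_rot: [0.999, -0.036, -0.002, -0.0]
ft_force: [0.5, 0.3, -2.3]
width: 0.108
gripper_force: 68.9
```

```bash
python3 - <<'E'
from h import *
go([.57,-.038,.049],-4.1);print(robot.get_state()['ft_force'])
c=shot('wrist');cv2.imwrite('pics/w7.png',c['pixels']);np.save('w7.npy',c['cam_to_world'])
E
```

```text
at [ 0.5595 -0.0355  0.0532] yaw -4.1 shift cm [1.07 0.18 0.42] turn [ 0.     0.003 -0.001] t 10.825 w 0.108 gf 68.9
[ 0.48441579  0.25854329 -2.3040199 ]
```

View pics/w7.png

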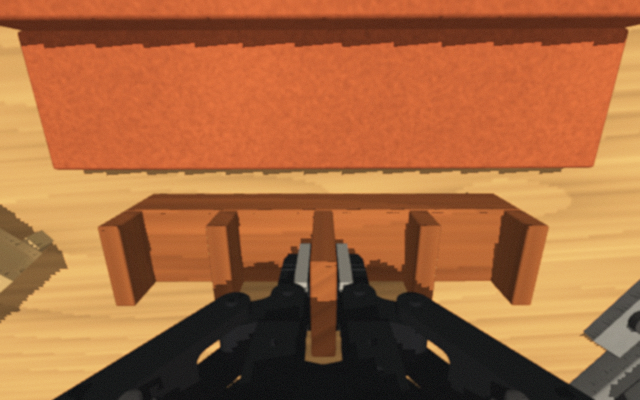

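move_arm(plan=[[[0,0,0.3],[0,0,0],-1],[[0.4,0,0],[0,0,0],-1],[[0.4,0,0],[0,0,0],-1],[[0.4,0,0],[0,0,0],-1],[[0.2,0,0],[0,0,0],-1],[[0,0,0],[0,0,0],-1],[[0,0,0],[0,0,0],-1]])

```text
time_s: 11.75
ee_pos: [0.5732, -0.0365, 0.0503]
tool_rot: [0.999, -0.036, -0.002, 0.0]
ft_force: [-0.5, 0.5, -2.6]
width: 0.106
gripper_force: 68.9
```

move_arm(plan=[[[0.3,0,0],[0,0,0],-1],[[0.2,0,0],[0,0,0],-1],[[0.1,0,0],[0,0,0],-1],[[0,0,0],[0,0,0],-1]])

```text
time_s: 12.25
ee_pos: [0.5779, -0.0369, 0.0499]
tool_rot: [0.999, -0.036, -0.003, 0.0]
ft_force: [-3.6, -1.1, -0.8]
width: 0.104
gripper_force: 69.1
```

move_arm(plan=[[[0.2,0,0],[0,0,0],-1],[[0,0,0.2],[0,0,0],-1],[[0,0,0.15],[0,0,0],-1],[[0,0,0],[0,0,0],-1]])

```text
time_s: 12.75
ee_pos: [0.5781, -0.0368, 0.047]
tool_rot: [0.999, -0.036, -0.005, 0.0]
ft_force: [-9.0, 0.5, 6.3]
width: 0.108
gripper_force: 70.3
```

```bash
python3 - <<'E'
from h import *
go([.57,-.038,.049],-4.1);print(robot.get_state()['ft_force'])
E
```

```text
at [ 0.5781 -0.0368  0.047 ] yaw -4.1 shift cm [-0.8   0.18 -0.2 ] turn [ 0.001  0.01  -0.   ] t 12.75 w 0.108 gf 70.3
[-8.99909787  0.48998594  6.33886184]
```

move_arm(plan=[[[0,0,0],[0,0,0],-0.3],[[0,0,0],[0,0,0],-0.3],[[0,0,0],[0,0,0],-0.2],[[0,0,-2],[0,0,0],-0.2],[[0,0,-4],[0,0,0],-0.2],[[0,0,-4],[0,0,0],-0.2],[[0,0,-4],[0,0,0],-0.2],[[0,0,-2],[0,0,0],-0.2],[[0,0,0],[0,0,0],-0.2]])

```text
time_s: 13.88
ee_pos: [0.5837, -0.037, 0.209]
tool_rot: [0.999, -0.036, 0.001, -0.0]
ft_force: [0.1, 0.2, -0.6]
width: 0.402
gripper_force: 0.0
```

```bash
python3 - <<'E'
from h import *
go([.57,-.038,.2],-4.1)
c=shot('wrist');cv2.imwrite('pics/w8.png',c['pixels']);np.save('w8.npy',c['cam_to_world'])
E
```

```text
at [ 0.5837 -0.037   0.209 ] yaw -4.1 shift cm [-1.36  0.2   0.9 ] turn [-0.    -0.003 -0.001] t 13.875 w 0.402 gf 0.0
```

View pics/w8.png

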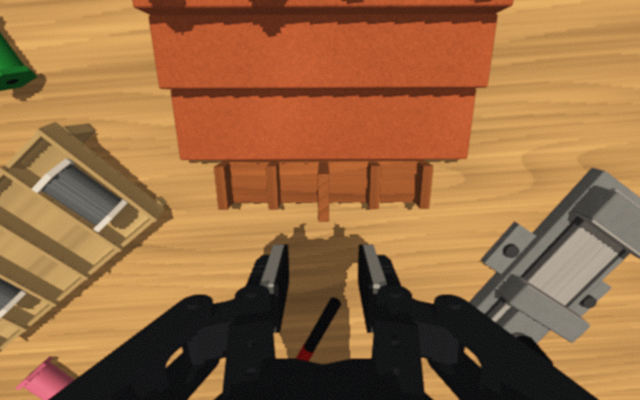

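Rack is flush against the stand (edge at row 159, px 180–467; rack px 216–431, well within it).

```bash
python3 - <<'E'
from h import *
c=shot('wrist');c['cam_to_world']=np.load('w8.npy')
p=np.array([onz(c,*q,.052)[:2] for q in [(216,163),(432,164),(430,208),(219,208)]])
d=p[1]-p[0]+p[2]-p[3];print('rack',p.mean(0),np.degrees(np.arctan2(d[1],d[0])),np.linalg.norm(p[0]-p[1]),np.linalg.norm(p[3]-p[2]),np.linalg.norm(p[1]-p[2]))
h=[onz(c,323,v,.085)[:2] for v in (160,221)];print('handle',h,np.mean(h,0))
a,b=onz(c,180,159,.022)[:2],onz(c,467,158,.022)[:2];print('stand',a,b,(a+b)/2,np.linalg.norm(a-b),np.degrees(np.arctan2(*(b-a)[::-1])))
go([.55,.22,.23],124)
E
```

```text
rack [ 0.57834726 -0.03806919] -94.29197489682623 0.20466977024708066 0.20884319574584373 0.04429197462206654
handle [array([ 0.61045173, -0.03920633]), array([ 0.5555254, -0.0352032])] [ 0.58298857 -0.03720477]
stand [0.61010231 0.10971011] [ 0.58953994 -0.18731445] [ 0.59982113 -0.03880217] 0.2977354494670053 -93.9601441336736
at [ 0.5816 -0.0372  0.206 ] yaw -4.1 shift cm [ -5.01 -25.42  -2.39] turn [-4.000e-03  2.000e-03 -2.236e+00] t 13.975 w 0.403 gf 0.0
```

move_arm(plan=[[[0,0,-2.4],[0,0,0],0.5],[[-1,-5.1,0],[0,0,0],1],[[-1,-5.1,0],[0,0,0],1],[[-1,-5.1,0],[0,0,0],1],[[-1,-5.1,0],[0,0,0],1],[[-1,-5,0],[0,0,0],1],[[0,0,0],[0,0,-0.18],1],[[0,0,0],[0,0,-0.18],1],[[0,0,0],[0,0,-0.18],1],[[0,0,0],[0,0,-0.18],1],[[0,0,0],[0,0,-0.18],1],[[0,0,0],[0,0,-0.18],1]])

```text
time_s: 15.48
ee_pos: [0.5496, 0.2193, 0.2288]
tool_rot: [0.874, 0.486, -0.003, -0.001]
ft_force: [0.4, 0.5, -0.0]
width: 0.997
gripper_force: 0.0
```

move_arm(plan=[[[0,0,0],[0,0,-0.18],1],[[0,0,0],[0,0,-0.18],1],[[0,0,0],[0,0,-0.18],1],[[0,0,0],[0,0,-0.18],1],[[0,0,0],[0,0,-0.18],1],[[0,0,0],[0,0,-0.18],1],[[0,0,0],[0,0,-0.08],1],[[0,0,0],[0,0,0],1]])

```text
time_s: 16.48
ee_pos: [0.5497, 0.2194, 0.2291]
tool_rot: [0.468, 0.884, -0.002, -0.003]
ft_force: [-0.3, 0.3, -0.4]
width: 0.999
gripper_force: 0.0
```

```bash
python3 - <<'E'
from h import *
go([.55,.22,.23],124)
c=shot('wrist');cv2.imwrite('pics/w9.png',c['pixels']);np.save('w9.npy',c['cam_to_world'])
E
```

```text
at [0.5497 0.2194 0.2291] yaw 124.2 shift cm [ 0.04  0.06 -0.09] turn [-0.005 -0.003  0.003] t 16.475 w 0.999 gf 0.0
```

View pics/w9.png

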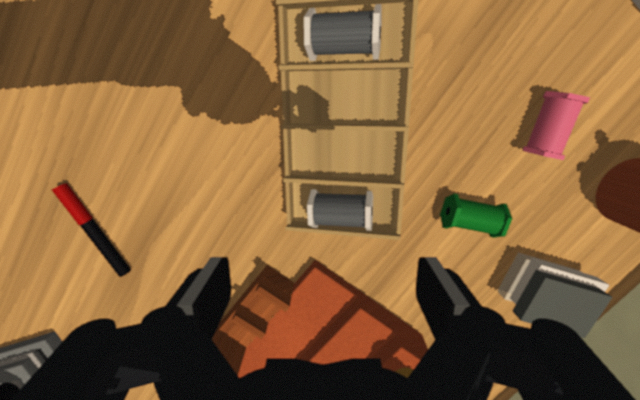

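Spool A spans px (307–372, 210) and spool B (305–380, 32). Both are grey with white plates, long, and on the bin floor.

```bash
cat >> h.py <<'E'
def plates(c,box):
    u0,u1,v0,v1=box; im=c['pixels'][v0:v1,u0:u1]; hsv=cv2.cvtColor(im,cv2.COLOR_BGR2HSV)
    m=((hsv[...,1]<45)&(hsv[...,2]>140)).astype(np.uint8)
    n,l,st,ce=cv2.connectedComponentsWithStats(m)
    return [(ce[i]+[u0,v0],st[i,:5].tolist()) for i in range(1,n) if st[i,4]>25]
E
python3 - <<'E'
from h import *
c=shot('wrist');c['cam_to_world']=np.load('w9.npy');c['pixels']=cv2.imread('pics/w9.png')
for b in [(280,410,185,235),(280,410,0,65)]:
    for x in plates(c,b): print(x)
def cen(l,r):
    a=onz(c,*l,.050)[:2];b=onz(c,*r,.064)[:2]; d=b-a
    print((a+b)/2,np.linalg.norm(d),np.degrees(np.arctan2(d[1],d[0])))
cen((309,210),(370,211)); cen((307,32),(378,31))
# bin corners / dividers
for q in [(287,228,.033),(400,235,.058),(280,5,.033),(412,5,.058)]: print(onz(c,*q).round(3))
E
```

```text
(array([310.44444444, 214.91666667]), [28, 18, 6, 23, 72])
(array([367.7037037 , 216.49382716]), [85, 21, 6, 23, 81])
(array([375.55757576,  27.9030303 ]), [92, 13, 8, 32, 165])
(array([307.21238938,  31.        ]), [25, 17, 6, 28, 113])
[0.58336008 0.19794236] 0.06296921396485183 37.84963836316912
[0.48911008 0.33697848] 0.0620138054539583 32.594673362822554
[0.552 0.141 0.033]
[0.653 0.212 0.058]
[0.427 0.327 0.033]
[0.527 0.388 0.058]
```

```bash
python3 - <<'E'
from h import *
go([.5727,.190,.109+.04],124.7,-0.21)
E
```

```text
at [0.55   0.2195 0.2298] yaw 124.1 shift cm [-3.74  0.26  8.07] turn [-0.214 -0.001 -0.01 ] t 16.575 w 0.999 gf 0.0
```

move_arm(plan=[[[-2,0.1,4],[0,0,-0.01],0.76],[[-1.7,0.2,4],[0,0,0],0.76],[[0,0,0],[-0.107,0,0],0.76],[[0,0,0],[-0.107,0,0],0.76],[[0,0,0],[0,0,0],0.76]])

```text
time_s: 17.2
ee_pos: [0.5713, 0.1889, 0.1494]
tool_rot: [0.462, 0.881, 0.092, 0.047]
ft_force: [0.7, -0.8, -0.9]
width: 0.88
gripper_force: 0.0
```

```bash
python3 - <<'E'
from h import *
go([.5865,.1995,.031],124.7,-0.21)
c=shot('wrist');cv2.imwrite('pics/w10.png',c['pixels']);np.save('w10.npy',c['cam_to_world'])
for x in plates(c,(200,440,150,400)): print(x)
print(proj(c,[.583,.197,.0506]), [proj(c,np.array([.583,.197,.0506])+s*.032*np.array([.804,.556,.208])) for s in (-1,1)])
E
```

```text
at [0.5713 0.1889 0.1494] yaw 124.7 shift cm [-1.000e-02 -6.100e-01  1.197e+01] turn [-0.003 -0.001 -0.   ] t 17.2 w 0.88 gf 0.0
(array([279.58895706, 207.62576687]), [76, 43, 8, 31, 163])
(array([358.5859375, 205.4921875]), [156, 42, 6, 30, 128])
(np.float64(314.7972689183778), np.float64(197.8456375916971)) [(np.float64(274.4199615924094), np.float64(197.82669604714874)), (np.float64(355.20528133526847), np.float64(197.8645935404216))]
```

```bash
python3 - <<'E'
from h import *
im=cv2.imread('pics/w10.png')
cv2.imwrite('pics/w10c.png',cv2.resize(im[140:280,210:430],None,fx=3.5,fy=3.5,interpolation=cv2.INTER_CUBIC))
E
```

```text
(no output)
```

View pics/w10c.png

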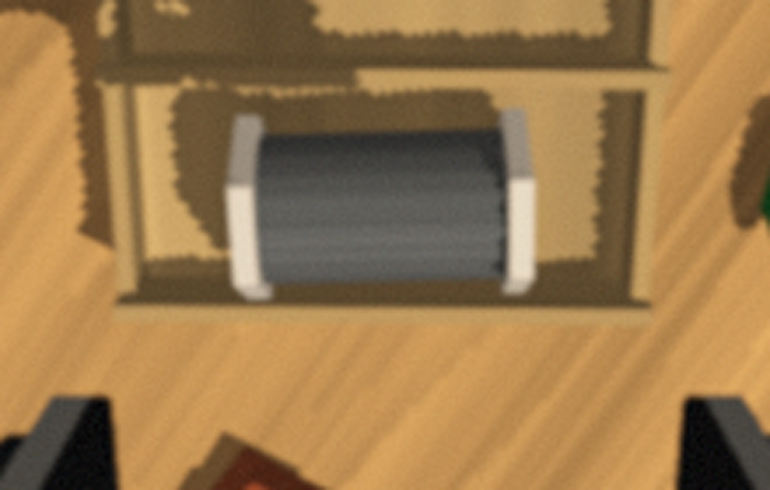

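Plates at crop x 227–535, centred with the compartment. I'm descending with a small axial correction.

move_arm(plan=[[[0,-0.4,3],[0,0,0],0.76],[[0,0,4],[0,0,0],0.76],[[0,0,3],[0,0,0],0.76],[[0,0,1],[0,0,0],0.76],[[0,0,0.8],[0,0,0],0.76],[[0,0,0],[0,0,0],0.4],[[0,0,0],[0,0,0],0.2],[[0,0,0],[0,0,0],0.2],[[0,0,0],[0,0,0],0.2]], squeeze=40)

```text
time_s: 18.38
ee_pos: [0.5908, 0.2029, 0.0351]
tool_rot: [0.461, 0.881, 0.094, 0.048]
ft_force: [0.7, -0.1, -0.5]
width: 0.745
gripper_force: 44.8
```

```bash
python3 - <<'E'
from h import *
go([.5865,.1995,.031],124.7,-0.21);print(robot.get_state()['ft_force'])
E
```

```text
at [0.5908 0.2029 0.0351] yaw 124.8 shift cm [-0.04 -0.62  0.28] turn [ 0.002 -0.002  0.001] t 18.375 w 0.745 gf 44.8
[ 0.66639322 -0.07594746 -0.4730742 ]
```

move_arm(plan=[[[0,0,-1],[0,0,0],0],[[0,0,-3],[0,0,0],0],[[0,0,-4],[0,0,0],0],[[0,0,-4],[0,0,0],0],[[0,0,0],[0.105,0,0],0],[[0,0,0],[0.105,0,0],0],[[0,0,0],[0,0,0],0]], squeeze=60)

```text
time_s: 19.25
ee_pos: [0.5708, 0.1903, 0.1524]
tool_rot: [0.463, 0.886, 0.002, -0.001]
ft_force: [0.2, 0.2, -0.3]
width: 0.737
gripper_force: 71.7
```

```bash
python3 - <<'E'
from h import *
go([.5835,.0373,.15],85.8);print(robot.get_state()['ft_force'])
c=shot('wrist');cv2.imwrite('pics/w11.png',c['pixels'])
for x in plates(c,(160,480,180,400)): print(x)
E
```

```text
at [0.5708 0.1903 0.1524] yaw 124.8 shift cm [-13.28  -7.7    0.17] turn [ 0.003 -0.004  0.681] t 19.25 w 0.737 gf 71.7
[ 0.24288471  0.20329316 -0.34133886]
(array([395.77272727, 292.43181818]), [234, 106, 5, 14, 44])
(array([395.75384615, 326.86153846]), [230, 143, 11, 8, 65])
```

```bash
python3 - <<'E'
from h import *
c=shot('wrist'); im=c['pixels']; h=cv2.cvtColor(im,cv2.COLOR_BGR2HSV)
for u in (260,290,323,355,385):
    print(u,[(v,*h[v,u,1:].tolist()) for v in range(230,400,8)])
s=robot.get_state();M=R.from_quat(s['tool_rot']).as_matrix()
for dx in (-.017,0,.017):
  print([np.round(proj(c,np.array(s['ee_pos'])+M@np.array([dx,0,-h])),0) for h in (.01,.017,.024)])
E
```

```text
260 [(230, 146, 201), (238, 62, 123), (246, 50, 103), (254, 16, 49), (262, 16, 47), (270, 20, 51), (278, 31, 50), (286, 19, 53), (294, 19, 55), (302, 5, 49), (310, 19, 53), (318, 5, 47), (326, 77, 142), (334, 187, 184), (342, 188, 189), (350, 189, 189), (358, 187, 194), (366, 188, 186), (374, 38, 20), (382, 12, 21), (390, 28, 18), (398, 48, 16)]
290 [(230, 146, 201), (238, 144, 200), (246, 12, 44), (254, 6, 46), (262, 11, 48), (270, 10, 50), (278, 20, 52), (286, 13, 57), (294, 10, 53), (302, 14, 53), (310, 10, 50), (318, 12, 44), (326, 188, 184), (334, 191, 184), (342, 188, 189), (350, 190, 184), (358, 188, 121), (366, 17, 15), (374, 38, 20), (382, 27, 19), (390, 55, 14), (398, 30, 17)]
323 [(230, 131, 195), (238, 145, 210), (246, 5, 47), (254, 17, 45), (262, 5, 49), (270, 5, 47), (278, 19, 55), (286, 18, 56), (294, 19, 55), (302, 15, 51), (310, 20, 52), (318, 10, 99), (326, 190, 181), (334, 188, 187), (342, 189, 178), (350, 180, 92), (358, 195, 81), (366, 73, 21), (374, 38, 20), (382, 20, 13), (390, 28, 18), (398, 43, 18)]
355 [(230, 129, 172), (238, 148, 196), (246, 6, 43), (254, 17, 45), (262, 10, 49), (270, 11, 48), (278, 20, 52), (286, 10, 51), (294, 14, 54), (302, 20, 50), (310, 5, 54), (318, 13, 99), (326, 188, 80), (334, 186, 81), (342, 192, 173), (350, 187, 184), (358, 191, 111), (366, 28, 18), (374, 64, 16), (382, 28, 18), (390, 32, 16), (398, 15, 17)]
385 [(230, 136, 88), (238, 78, 134), (246, 44, 92), (254, 11, 48), (262, 11, 48), (270, 11, 47), (278, 26, 49), (286, 19, 55), (294, 10, 53), (302, 16, 48), (310, 9, 55), (318, 18, 71), (326, 76, 101), (334, 193, 82), (342, 187, 177), (350, 187, 183), (358, 188, 186), (366, 189, 178), (374, 45, 17), (382, 85, 9), (390, 34, 15), (398, 0, 17)]
[array([321., 301.]), array([321., 310.]), array([321., 320.])]
[array([321., 270.]), array([321., 278.]), array([321., 287.])]
[array([321., 236.]), array([321., 243.]), array([321., 251.])]
```

move_arm(plan=[[[-2,-1.2,0],[0,0,0],0],[[-3.3,-1.9,0],[0,0,0],0],[[-3.3,-1.9,0],[0,0,0],0],[[-3.3,-1.9,0],[0,0,0],0],[[-1.2,-0.7,0],[0,0,0],0],[[0,0,0],[0,0,0.17],0],[[0,0,0],[0,0,0.17],0],[[0,0,0],[0,0,0.17],0],[[0,0,0],[0,0,0.17],0],[[0,0,0],[0,0,0],0],[[0,0,0],[0,0,0],0]])

```text
time_s: 20.72
ee_pos: [0.5819, 0.0385, 0.1517]
tool_rot: [0.731, 0.682, 0.001, -0.001]
ft_force: [-0.2, 0.5, -0.3]
width: 0.736
gripper_force: 71.6
```

```bash
cat >> h.py <<'E'
def barrel(c,u=(300,323,350)):
    h=cv2.cvtColor(c['pixels'],cv2.COLOR_BGR2HSV); o=[]
    for x in u:
        r=np.where((h[200:345,x,1]<45)&(h[200:345,x,2]<130))[0]+200; o.append((int(r.min()),int(r.max()),len(r)) if len(r) else None)
    return o
E
python3 - <<'E'
from h import *
go([.5835,.0373,.15],85.8);print(robot.get_state()['ft_force'])
c=shot('wrist');print(barrel(c));cv2.imwrite('pics/w12.png',c['pixels']);np.save('w12.npy',c['cam_to_world'])
# rack tops: orange-brown dividers; print expected pixel of rack end corners
C=np.array([.578,-.0375]);ay=np.array([.073,.997]);ax=np.array([.997,-.073])
for t,s,z in [(.105,-.022,.052),(.105,.022,.052),(.055,.022,.052),(.055,-.022,.052)]: print(np.round(proj(c,[*(C+t*ay+s*ax),z])))
E
```

```text
at [0.5819 0.0385 0.1517] yaw 86.0 shift cm [-0.11  0.17  0.17] turn [ 0.    -0.003  0.004] t 20.725 w 0.736 gf 71.6
[-0.18308725  0.50579916 -0.29730803]
[(245, 320, 76), (245, 321, 77), (245, 319, 75)]
[296. 162.]
[353. 163.]
[351. 223.]
[297. 223.]
```

```bash
python3 - <<'E'
from h import *
im=cv2.GaussianBlur(cv2.imread('pics/w12.png'),(3,3),0)
for u in (305,320,335): print(u,[(v,*im[v,u].tolist()) for v in range(150,240,3)])
for v in (168,200): print(v,[(u,*im[v,u].tolist()) for u in range(275,375,4)])
E
```

```text
305 [(150, 71, 125, 172), (153, 28, 48, 86), (156, 25, 46, 83), (159, 26, 47, 85), (162, 39, 75, 136), (165, 50, 96, 172), (168, 50, 96, 172), (171, 39, 75, 136), (174, 30, 57, 102), (177, 28, 52, 93), (180, 27, 52, 94), (183, 27, 51, 93), (186, 28, 52, 94), (189, 28, 51, 93), (192, 28, 52, 93), (195, 26, 50, 91), (198, 28, 52, 93), (201, 27, 51, 91), (204, 26, 49, 90), (207, 31, 58, 106), (210, 35, 67, 123), (213, 27, 51, 92), (216, 27, 49, 88), (219, 25, 45, 83), (222, 30, 58, 106), (225, 48, 94, 168), (228, 50, 94, 169), (231, 51, 100, 178), (234, 49, 97, 174), (237, 51, 97, 175)]
320 [(150, 71, 124, 170), (153, 24, 45, 81), (156, 25, 46, 83), (159, 27, 48, 85), (162, 40, 76, 139), (165, 49, 97, 175), (168, 51, 97, 174), (171, 53, 103, 184), (174, 41, 78, 143), (177, 29, 54, 97), (180, 30, 56, 101), (183, 30, 56, 101), (186, 30, 56, 100), (189, 29, 53, 96), (192, 28, 53, 97), (195, 29, 53, 96), (198, 30, 54, 97), (201, 47, 90, 164), (204, 57, 109, 193), (207, 56, 109, 192), (210, 56, 108, 192), (213, 46, 88, 159), (216, 27, 49, 88), (219, 25, 47, 84), (222, 34, 62, 112), (225, 49,
[... 1047 characters left out ...]
2, 99, 178), (343, 53, 101, 180), (347, 53, 102, 181), (351, 52, 96, 189), (355, 60, 108, 215), (359, 58, 105, 212), (363, 57, 104, 209), (367, 58, 105, 211), (371, 59, 107, 214)]
200 [(275, 109, 185, 234), (279, 108, 182, 233), (283, 105, 178, 230), (287, 100, 171, 225), (291, 55, 93, 127), (295, 55, 93, 128), (299, 28, 53, 93), (303, 29, 52, 91), (307, 26, 49, 88), (311, 34, 63, 113), (315, 34, 66, 120), (319, 36, 69, 127), (323, 42, 81, 148), (327, 56, 109, 192), (331, 58, 112, 197), (335, 62, 122, 211), (339, 57, 113, 200), (343, 56, 109, 193), (347, 47, 90, 169), (351, 59, 107, 216), (355, 61, 111, 219), (359, 61, 109, 218), (363, 60, 108, 215), (367, 59, 108, 215), (371, 61, 110, 219)]
```

```bash
python3 - <<'E'
from h import *
c=shot('wrist');M=np.linalg.inv(np.array(c['mount']));a=np.linspace(0,2*np.pi,200)
for dx in (-.003,-.0015,0,.0015):
  for h in (.014,.017,.02,.023):
    v=[]
    for t in a:
        q=M[:3,:3]@np.array([dx+.017*np.cos(t),0,-h+.017*np.sin(t)])+M[:3,3]; v.append(c['cy']-c['fy']*q[1]/-q[2])
    print(dx,h,round(min(v)),round(max(v)))
go([.5825,.0373,.075],85.8)
E
```

```text
-0.003 0.014 243 320
-0.003 0.017 246 325
-0.003 0.02 249 329
-0.003 0.023 252 335
-0.0015 0.014 240 317
-0.0015 0.017 243 322
-0.0015 0.02 246 327
-0.0015 0.023 249 332
0 0.014 237 314
0 0.017 240 319
0 0.02 243 324
0 0.023 246 329
0.0015 0.014 234 311
0.0015 0.017 237 316
0.0015 0.02 239 321
0.0015 0.023 242 325
at [0.5821 0.038  0.1516] yaw 85.9 shift cm [-0.09  0.05  7.66] turn [ 0.    -0.003  0.002] t 20.825 w 0.739 gf 71.6
```

move_arm(plan=[[[0.15,0,2],[0,0,0],0],[[0,0,3],[0,0,0],0],[[0,0,2.5],[0,0,0],0],[[0,0,1],[0,0,0],0],[[0,0,1],[0,0,0],0],[[0,0,0.8],[0,0,0],0],[[0,0,0],[0,0,0],0]])

```text
time_s: 21.7
ee_pos: [0.5822, 0.0393, 0.0484]
tool_rot: [0.732, 0.681, 0.001, -0.001]
ft_force: [-1.1, -0.0, 0.1]
width: 0.74
gripper_force: 71.6
```

```bash
python3 - <<'E'
from h import *
go([.5825,.0395,.034],85.8);print(robot.get_state()['ft_force'])
E
```

```text
at [0.5822 0.0393 0.0484] yaw 85.8 shift cm [0.02 0.02 1.44] turn [-0.    -0.002  0.   ] t 21.7 w 0.74 gf 71.6
[-1.05820665 -0.03244992  0.13337562]
```

move_arm(plan=[[[0,0,0.5],[0,0,0],0],[[0,0,0.5],[0,0,0],0],[[0,0,0.2],[0,0,0],0],[[0,0,0],[0,0,0],0],[[0,0,0],[0,0,0],0]])

```text
time_s: 22.32
ee_pos: [0.5825, 0.0394, 0.0367]
tool_rot: [0.732, 0.681, 0.001, -0.001]
ft_force: [0.3, -0.1, -0.4]
width: 0.739
gripper_force: 71.6
```

move_arm(plan=[[[0,0,0.2],[0,0,0],0],[[0,0,0.2],[0,0,0],0],[[0,0,0.1],[0,0,0],0],[[0,0,0],[0,0,0],0]])

```text
time_s: 22.82
ee_pos: [0.5823, 0.0393, 0.0315]
tool_rot: [0.732, 0.681, 0.001, -0.001]
ft_force: [-0.4, 0.2, -0.4]
width: 0.732
gripper_force: 71.6
```

move_arm(plan=[[[0,0,0.15],[0,0,0],0],[[0,0,0.15],[0,0,0],0],[[0,0,0],[0,0,0],0]])

```text
time_s: 23.2
ee_pos: [0.5826, 0.0395, 0.0303]
tool_rot: [0.732, 0.681, 0.001, -0.0]
ft_force: [-2.7, -0.7, 8.5]
width: 0.739
gripper_force: 72.9
```

move_arm(plan=[[[0,0,-0.1],[0,0,0],0.7],[[0,0,0],[0,0,0],0.76],[[0,0,0],[0,0,0],0.76],[[0,0,-1],[0,0,0],0.76],[[0,0,-3],[0,0,0],0.76],[[0,0,-5],[0,0,0],0.76],[[0,0,-5],[0,0,0],0.76],[[0,0,-5],[0,0,0],0.76],[[0,0,0],[0,0,0],0.76]])

```text
time_s: 24.32
ee_pos: [0.5854, 0.0404, 0.2255]
tool_rot: [0.732, 0.681, 0.006, 0.002]
ft_force: [-0.1, 0.3, -0.0]
width: 0.881
gripper_force: 0.0
```

```bash
python3 - <<'E'
from h import *
go([.45,.26,.23],124.7)
c=shot('wrist');cv2.imwrite('pics/w13.png',c['pixels']);np.save('w13.npy',c['cam_to_world'])
print(plates(c,(150,500,50,330)))
C=np.array([.577,-.0375])+.075*np.array([.073,.997])
print('expected ends',[np.round(proj(c,[*(C+s*.032*np.array([.997,-.073])),.06])) for s in (-1,1)], 'barrel edges',[np.round(proj(c,[*(C+s*.017*np.array([.073,.997])),.047])) for s in (-1,1)],barrel(c,(310,323,335)))
t=shot('top');cv2.imwrite('pics/t13.png',t['pixels'])
for b in [(145,275,150,265),(280,420,150,215)]: print(plates(t,b))
E
```

```text
at [0.5854 0.0404 0.2255] yaw 85.8 shift cm [ 20.92 -15.1   -0.52] turn [ 0.012 -0.001 -0.678] t 24.325 w 0.881 gf 0.0
[(array([348.12871287, 182.54455446]), [195, 119, 6, 28, 101]), (array([289.        , 191.64285714]), [137, 139, 5, 8, 28]), (array([494.64864865, 290.38918919]), [338, 228, 12, 25, 185])]
expected ends [array([286., 182.]), array([350., 182.])] barrel edges [array([318., 194.]), array([318., 162.])] [None, None, None]
[]
[]
```

```bash
python3 - <<'E'
from h import *
go([.480,.3295,.2],124.7)
E
```

```text
at [0.5825 0.0391 0.2204] yaw 85.8 shift cm [ 28.22 -12.34   2.08] turn [ 0.002 -0.002 -0.678] t 24.425 w 0.88 gf 0.0
```

move_arm(plan=[[[3,-1.3,0],[0,0,0],0.76],[[5,-2.2,0],[0,0,0],0.76],[[5,-2.2,0],[0,0,0],0.76],[[5,-2.2,0],[0,0,0],0.76],[[5,-2.2,0],[0,0,0],0.76],[[3.2,-1.4,0],[0,0,0],0.76],[[2,-0.8,0],[0,0,0],0.76],[[0,0,0],[0,0,-0.17],0.76],[[0,0,0],[0,0,-0.17],0.76],[[0,0,1],[0,0,-0.17],0.76],[[0,0,1],[0,0,-0.168],0.76],[[0,0,0],[0,0,0],0.76]])

```text
time_s: 25.92
ee_pos: [0.4791, 0.3278, 0.1976]
tool_rot: [0.465, 0.885, -0.001, -0.002]
ft_force: [0.4, -0.3, 0.5]
width: 0.876
gripper_force: 0.0
```

move_arm(plan=[[[0,0,2],[-0.105,0,0],0.76],[[0,0,3],[-0.105,0,0],0.76],[[0,0,0],[0,0,0],0.76],[[0,0,0],[0,0,0],0.76]])

```text
time_s: 26.42
ee_pos: [0.4848, 0.3321, 0.1524]
tool_rot: [0.463, 0.88, 0.095, 0.049]
ft_force: [0.3, 0.5, 1.1]
width: 0.882
gripper_force: 0.0
```

```bash
python3 - <<'E'
from h import *
go([.480,.3295,.149],124.7,-.21)
c=shot('wrist');cv2.imwrite('pics/w14.png',c['pixels']);np.save('w14.npy',c['cam_to_world'])
print(plates(c,(150,500,50,330)))
im=c['pixels']
h=cv2.cvtColor(im,cv2.COLOR_BGR2HSV);m=((h[...,1]<70)&(h[...,2]<150)).astype(np.uint8);m[:,:180]=0;m[:,460:]=0;m[255:]=0
n,l,st,ce=cv2.connectedComponentsWithStats(m)
print([(ce[i].round(),st[i].tolist()) for i in range(1,n) if st[i,4]>300])
C=np.array([.4885,.3355,.0506])
print(np.round(proj(c,C)),[np.round(proj(c,C+s*.032*np.array([.804,.556,.208])+.019*np.array([-.171,-.118,.978]))) for s in (-1,1)])
E
```

```text
at [0.4848 0.3321 0.1524] yaw 124.5 shift cm [ 0.06 -0.6   0.22] turn [ 0.004 -0.002 -0.003] t 26.425 w 0.882 gf 0.0
[(array([281.10769231, 116.23076923]), [128, 61, 8, 12, 65]), (array([325.71348315, 125.2752809 ]), [172, 60, 7, 33, 178]), (array([265.40764331, 202.87261146]), [112, 139, 8, 30, 157]), (array([344.35714286, 203.88095238]), [191, 140, 7, 30, 126])]
[(array([301., 124.]), [277, 94, 51, 60, 2059]), (array([304., 196.]), [261, 169, 83, 52, 3129])]
[302. 197.] [array([257., 205.]), array([343., 204.])]
```

Long spool B is at px u 262–348, v≈197. The short spool is separate, at (301,124).

move_arm(plan=[[[-0.1,-1.3,1],[0,0,0],0.76],[[0,0,2],[0,0,0],0.76],[[0,0,1],[0,0,0],0.76],[[0,0,0],[0,0,0],0.76]])

```text
time_s: 26.98
ee_pos: [0.48, 0.3282, 0.1077]
tool_rot: [0.462, 0.881, 0.094, 0.048]
ft_force: [-0.3, 0.4, 0.5]
width: 0.879
gripper_force: 0.0
```

```bash
python3 - <<'E'
from h import *
go([.480,.3295,.149],124.7,-.21)
c=shot('wrist');cv2.imwrite('pics/w15.png',c['pixels'])
print(plates(c,(180,460,120,270)))
s=robot.get_state();P=np.array(s['ee_pos']);C=np.array([.4885,.3355,.0506]);n=np.array([-.171,-.118,.978]);print('dz to go',(P-C)@n+.017)
E
```

```text
at [0.48   0.3282 0.1077] yaw 124.7 shift cm [ 0.12  0.93 -4.03] turn [ 0.    -0.002 -0.001] t 26.975 w 0.879 gf 0.0
[(array([300.05940594, 131.36633663]), [116, 0, 10, 25, 202]), (array([354.62248996, 135.99196787]), [170, 0, 9, 36, 249]), (array([374.07623318, 225.26457399]), [190, 89, 9, 34, 223]), (array([278.97297297, 226.5       ]), [95, 92, 10, 30, 222])]
dz to go 0.07575087003185405
```

move_arm(plan=[[[-0.05,0.1,3],[0,0,0],0.76],[[0,0,3],[0,0,0],0.76],[[0,0,1],[0,0,0],0.76],[[0,0,0.4],[0,0,0],0.76],[[0,0,0],[0,0,0],0.4],[[0,0,0],[0,0,0],0.2],[[0,0,0],[0,0,0],0.2],[[0,0,0],[0,0,0],0]], squeeze=60)

```text
time_s: 28.02
ee_pos: [0.4941, 0.3375, 0.0375]
tool_rot: [0.462, 0.881, 0.095, 0.049]
ft_force: [-1.0, -0.8, 5.7]
width: 0.742
gripper_force: 66.3
```

move_arm(plan=[[[0,0,-1],[0,0,0],0],[[0,0,-3],[0,0,0],0],[[0,0,-4],[0,0,0],0],[[0,0,-4],[0,0,0],0],[[0,0,0],[0.105,0,0],0],[[0,0,0],[0.105,0,0],0],[[0,0,0],[0,0,0],0]])

```text
time_s: 28.9
ee_pos: [0.474, 0.323, 0.1533]
tool_rot: [0.465, 0.885, 0.002, -0.001]
ft_force: [-1.2, 0.2, -1.0]
width: 0.734
gripper_force: 66.0
```

```bash
python3 - <<'E'
from h import *
# bay t=-75
C=np.array([.577,-.0375]);P=C-.075*np.array([.073,.997]);print(P)
go([*P,.16],85.8);print(robot.get_state()['ft_force'])
c=shot('wrist');print(barrel(c))
E
```

```text
[ 0.571525 -0.112275]
at [0.474  0.323  0.1533] yaw 124.6 shift cm [-41.36 -16.7   -0.84] turn [ 0.001 -0.004  0.677] t 28.9 w 0.734 gf 66.0
[-1.19491349  0.18181812 -1.03698422]
[(234, 307, 74), (234, 307, 74), (234, 307, 74)]
```

move_arm(plan=[[[-2.6,-1,-0.8],[0,0,0],0],[[-5,-2,0],[0,0,0],0],[[-5,-2,0],[0,0,0],0],[[-5,-2,0],[0,0,0],0],[[-5,-2.1,0],[0,0,0],0],[[-5,-2,0],[0,0,0],0],[[-5,-2,0],[0,0,0],0],[[-5,-2,0],[0,0,0],0],[[-2.8,-1.2,0],[0,0,0],0],[[-1,-0.4,0],[0,0,0],0],[[0,0,0],[0,0,0.17],0],[[0,0,0],[0,0,0.17],0]])

```text
time_s: 30.45
ee_pos: [0.5704, -0.1106, 0.1609]
tool_rot: [0.609, 0.794, 0.002, -0.001]
ft_force: [0.4, -0.7, -1.5]
width: 0.738
gripper_force: 65.9
```

move_arm(plan=[[[0,0,0],[0,0,0.17],0],[[0,0,0],[0,0,0.167],0],[[0,0,0],[0,0,0],0],[[0,0,0],[0,0,0],0]])

```text
time_s: 30.95
ee_pos: [0.5708, -0.1117, 0.1609]
tool_rot: [0.731, 0.683, 0.001, -0.001]
ft_force: [-0.2, -0.1, -1.8]
width: 0.74
gripper_force: 65.9
```

```bash
python3 - <<'E'
from h import *
go([.5715,-.1133,.075],85.8);print(robot.get_state()['ft_force'])
c=shot('wrist');print(barrel(c));cv2.imwrite('pics/w16.png',c['pixels'])
C=np.array([.578,-.0375]);ay=np.array([.073,.997]);ax=np.array([.997,-.073])
for t,s,z in [(-.045,0,.052),(-.055,0,.052)]: print(np.round(proj(c,[*(C+t*ay+s*ax),z])))
im=cv2.GaussianBlur(c['pixels'],(3,3),0)
for u in (310,325): print(u,[(v,int(im[v,u].sum())) for v in range(140,245,3)])
print(plates(c,(200,440,0,230)))
E
```

```text
at [ 0.5708 -0.1117  0.1609] yaw 86.1 shift cm [-0.18  0.08  8.59] turn [ 0.    -0.003  0.006] t 30.95 w 0.74 gf 65.9
[-0.22693805 -0.09923649 -1.78539882]
[(234, 307, 74), (234, 307, 74), (234, 307, 74)]
[325. 159.]
[325. 172.]
310 [(140, 347), (143, 349), (146, 348), (149, 349), (152, 314), (155, 169), (158, 199), (161, 328), (164, 269), (167, 197), (170, 178), (173, 181), (176, 180), (179, 178), (182, 179), (185, 181), (188, 176), (191, 173), (194, 176), (197, 199), (200, 325), (203, 334), (206, 341), (209, 246), (212, 163), (215, 153), (218, 257), (221, 317), (224, 323), (227, 366), (230, 506), (233, 229), (236, 173), (239, 176), (242, 166)]
325 [(140, 370), (143, 372), (146, 368), (149, 369), (152, 366), (155, 201), (158, 199), (161, 331), (164, 328), (167, 339), (170, 351), (173, 367), (176, 363), (179, 367), (182, 365), (185, 365), (188, 366), (191, 366), (194, 363), (197, 362), (200, 363), (203, 365), (206, 359), (209, 202), (212, 163), (215, 154), (218, 262), (221, 324), (224, 330), (227, 373), (230, 520), (233, 233), (236, 176), (239, 178), (242, 168)]
[(array([282.48148148,   3.07407407]), [79, 0, 7, 9, 27]), (array([367.64444444,  13.26666667]), [164, 4, 8, 17, 45])]
```

move_arm(plan=[[[-0.17,0.1,2],[0,0,0],0],[[0,0,3],[0,0,0],0],[[0,0,3],[0,0,0],0],[[0,0,1],[0,0,0],0],[[0,0,1],[0,0,0],0],[[0,0,0.8],[0,0,0],0],[[0,0,0.5],[0,0,0],0],[[0,0,0],[0,0,0],0]])

```text
time_s: 32.0
ee_pos: [0.5721, -0.1145, 0.0478]
tool_rot: [0.732, 0.681, 0.001, -0.001]
ft_force: [0.5, 0.8, -1.0]
width: 0.742
gripper_force: 65.9
```

move_arm(plan=[[[0.1,0,0.4],[0,0,0],0],[[0,0,0.4],[0,0,0],0],[[0,0,0.3],[0,0,0],0],[[0,0,0],[0,0,0],0]])

```text
time_s: 32.5
ee_pos: [0.5718, -0.1135, 0.0364]
tool_rot: [0.732, 0.681, 0.001, -0.001]
ft_force: [0.2, -0.1, -0.2]
width: 0.739
gripper_force: 65.9
```

move_arm(plan=[[[0,0,0.2],[0,0,0],0],[[0,0,0.1],[0,0,0],0],[[0,0,0.1],[0,0,0],0],[[0,0,0],[0,0,0],0]])

```text
time_s: 33.0
ee_pos: [0.5722, -0.1135, 0.0337]
tool_rot: [0.732, 0.681, 0.001, -0.001]
ft_force: [-2.2, 0.3, 5.2]
width: 0.736
gripper_force: 66.8
```

move_arm(plan=[[[0,0,0],[0,0,0],0.7],[[0,0,0],[0,0,0],0.76],[[0,0,0],[0,0,0],0.76],[[0,0,-1],[0,0,0],0.76],[[0,0,-3],[0,0,0],0.76],[[0,0,-5],[0,0,0],0.76],[[0,0,-5],[0,0,0],0.76],[[0,0,-5],[0,0,0],0.76],[[0,0,0],[0,0,0],0.76]])

```text
time_s: 34.12
ee_pos: [0.5754, -0.1133, 0.2287]
tool_rot: [0.732, 0.681, 0.005, 0.004]
ft_force: [0.8, 0.7, -0.0]
width: 0.879
gripper_force: 0.0
```

```bash
python3 - <<'E'
from h import *
go([.371,-.2516,.2],-37.3)
c=shot('wrist');cv2.imwrite('pics/w17.png',c['pixels'])
print(plates(c,(150,500,0,330)))
for t in (-.075,.075):
  C=np.array([.577,-.0375])+t*np.array([.073,.997])
  print('expected ends',[np.round(proj(c,[*(C+s*.032*np.array([.997,-.073])),.06])) for s in (-1,1)])
E
```

```text
at [ 0.5754 -0.1133  0.2287] yaw 85.9 shift cm [-15.26 -19.43   2.62] turn [ 0.005 -0.013  2.15 ] t 34.125 w 0.879 gf 0.0
[(array([281.86178862,   9.10569106]), [129, 0, 7, 19, 123]), (array([350.84848485,   8.91919192]), [198, 0, 6, 20, 99]), (array([347.34065934, 176.82417582]), [195, 166, 5, 23, 91]), (array([497.68421053, 238.75438596]), [345, 230, 5, 18, 57]), (array([171.51801802, 273.27927928]), [0, 262, 44, 24, 222]), (array([262.56521739, 276.97826087]), [106, 272, 15, 11, 46]), (array([260.10638298, 287.80851064]), [102, 283, 18, 10, 47]), (array([250.25227964, 321.17933131]), [80, 306, 47, 24, 658])]
expected ends [array([285., 176.]), array([349., 176.])]
expected ends [array([278.,   6.]), array([353.,   6.])]
```

move_arm(plan=[[[-3,-3.9,0],[0,0,0],0.2],[[-3.1,-3.9,0],[0,0,0],0.2],[[-3.1,-3.9,0],[0,0,0],0.2],[[-3.1,-3.9,0],[0,0,0],0.2],[[-3,-3.9,0],[0,0,0],0.2],[[0,0,0],[0,0,-0.165],0.2],[[0,0,0],[0,0,-0.165],0.2],[[0,0,0],[0,0,-0.165],0.2],[[0,0,0],[0,0,-0.165],0.2],[[0,0,0],[0,0,-0.165],0.2],[[0,0,0],[0,0,-0.165],0.2],[[0,0,0],[0,0,0],0.2]])

```text
time_s: 35.67
ee_pos: [0.3657, -0.2521, 0.2213]
tool_rot: [0.322, 0.947, 0.002, -0.001]
ft_force: [0.8, 0.5, -0.6]
width: 0.6
gripper_force: 0.0
```

```bash
python3 - <<'E'
from h import *
go([.371,-.2516,.055],142.9)
c=shot('wrist');im=c['pixels'];cv2.imwrite('pics/w18.png',im)
print(np.round(proj(c,[.371,-.2516,.084])))
t=shot('top');h=t['pixels'].max(2);m=(h<40).astype(np.uint8);u,v=map(int,proj(t,[.371,-.2516,.084]));print(u,v)
E
```

```text
at [ 0.3657 -0.2521  0.2213] yaw 142.5 shift cm [-0.46  0.33 16.62] turn [ 0.002 -0.004 -0.007] t 35.675 w 0.6 gf 0.0
[327. 190.]
433 265
```

```bash
python3 - <<'E'
from h import *
im=cv2.imread('pics/w18.png');m=(im.max(2)<45).astype(np.uint8);m[260:]=0
n,l,st,ce=cv2.connectedComponentsWithStats(m)
print([(ce[i].round(),st[i].tolist()) for i in range(1,n) if st[i,4]>200])
E
```

```text
[(array([513.,  42.]), [504, 0, 20, 86, 1390]), (array([326., 186.]), [313, 169, 28, 35, 787])]
```

Knob blob at (326,186), predicted (327,190): it is where it was left. Descending and gripping.

move_arm(plan=[[[-0.4,0.3,4],[0,0,-0.007],0.2],[[0,0,5],[0,0,0],0.2],[[0,0,5],[0,0,0],0],[[0,0,2],[0,0,0],0],[[0,0,0],[0,0,0],0],[[0,0,0],[0,0,0],-1],[[0,0,0],[0,0,0],-1],[[0,0,0],[0,0,0],-1],[[0,0,0],[0,0,0],-1]], squeeze=40)

```text
time_s: 36.9
ee_pos: [0.3723, -0.2526, 0.0633]
tool_rot: [0.317, 0.948, 0.001, 0.001]
ft_force: [-0.9, 0.9, 4.0]
width: 0.308
gripper_force: 40.2
```

move_arm(plan=[[[-0.6,0,0],[0,0,0],-1],[[-1,0,0],[0,0,0],-1],[[-1.2,0,0],[0,0,0],-1],[[-1.2,0,0],[0,0,0],-1],[[-1.2,0,0],[0,0,0],-1],[[-1.2,0,0],[0,0,0],-1],[[-1,0,0],[0,0,0],-1],[[-0.6,0,0],[0,0,0],-1],[[0,0,0],[0,0,0],-1]])

```text
time_s: 38.02
ee_pos: [0.4354, -0.3, 0.0633]
tool_rot: [0.317, 0.948, 0.001, -0.001]
ft_force: [-2.9, 2.2, 7.3]
width: 0.312
gripper_force: 40.7
```

```bash
python3 - <<'E'
from h import *
s=robot.get_state();print(np.linalg.norm(np.array(s['ee_pos'][:2])-[.3723,-.2526]))
go([.444,-.307,.063],143);print(s['ft_force'])
E
```

```text
0.07890412888680769
at [ 0.4354 -0.3     0.0633] yaw 143.0 shift cm [-1.11 -0.04  0.03] turn [ 0.001 -0.002 -0.   ] t 38.025 w 0.312 gf 40.7
[-2.91861315  2.16937308  7.29324326]
```

move_arm(plan=[[[-0.4,0,0],[0,0,0],-1],[[-0.4,0,0],[0,0,0],-1],[[-0.2,0,0],[0,0,0],-1],[[0,0,0],[0,0,0],-1]])

```text
time_s: 38.52
ee_pos: [0.4427, -0.3056, 0.0633]
tool_rot: [0.317, 0.948, 0.001, -0.002]
ft_force: [-4.9, 3.5, 9.1]
width: 0.312
gripper_force: 40.8
```

move_arm(plan=[[[-0.2,0,0],[0,0,0],-1],[[-0.1,0,0],[0,0,0],-1],[[0,0,0],[0,0,0],-1]])

```text
time_s: 38.9
ee_pos: [0.4442, -0.3067, 0.0633]
tool_rot: [0.317, 0.948, 0.001, -0.003]
ft_force: [-6.2, 4.2, 11.7]
width: 0.305
gripper_force: 41.1
```

move_arm(plan=[[[-0.3,0,0],[0,0,0],-1],[[-0.1,0,0],[0,0,0],-1],[[0,0,0],[0,0,0],-1]])

```text
time_s: 39.28
ee_pos: [0.4441, -0.3067, 0.0632]
tool_rot: [0.317, 0.948, 0.002, -0.007]
ft_force: [-12.6, 8.5, 19.1]
width: 0.308
gripper_force: 41.9
```

Position stopped and force rose, so the jaw is shut. Releasing and retracting clear of everything.

move_arm(plan=[[[0,0,0],[0,0,0],0],[[0,0,0],[0,0,0],0.2],[[0,0,-4],[0,0,0],0.2],[[0,0,-5],[0,0,0],0.2],[[0,0,-5],[0,0,0],0.2],[[0,0,-4],[0,0,0],0.2],[[0,5,0],[0,0,0],0.2],[[0,5,0],[0,0,0],0.2],[[0,0,0],[0,0,0],0.2]])

```text
time_s: 40.4
ee_pos: [0.5123, -0.2253, 0.243]
tool_rot: [0.313, 0.95, 0.003, 0.001]
ft_force: [0.5, -0.3, 1.0]
width: 0.599
gripper_force: 0.0
```

```bash
python3 - <<'E'
from h import *
go([.4,-.2,.2])
t=shot('top')['pixels'];s=shot('scene')['pixels']
cv2.imwrite('pics/fin.png',np.vstack([cv2.resize(t[80:300,130:530],(760,418),interpolation=cv2.INTER_CUBIC)[:, :],cv2.resize(s[90:300,200:480],None,fx=.85,fy=.85)[:178,:] if 0 else np.pad(s[90:270,180:480],((0,0),(0,460),(0,0)))]))
E
```

```text
at [ 0.5123 -0.2253  0.243 ] yaw 143.6 shift cm [10.54 -4.67  4.28] turn [ 0.007 -0.    -0.   ] t 40.4 w 0.599 gf 0.0
```

View pics/fin.png

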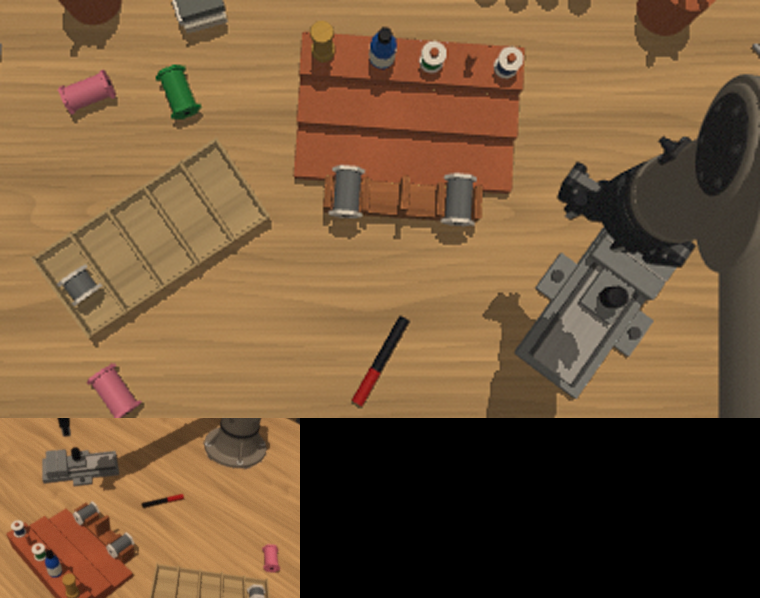

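```bash
python3 - <<'E'
from h import *
s=shot('scene');im=cv2.GaussianBlur(s['pixels'],(3,3),0).astype(int)
ax=np.array([.9975,-.071]);ay=np.array([.071,.9975]);F=np.array([.5998,-.0388])
for t in (.12,.025,-.025,-.135):
    print(t,[(d,*im[int(round(q[1])),int(round(q[0]))].tolist()) for d in range(-14,11,2) for q in [proj(s,[*(F+t*ay+d*.001*ax),.022])]])
E
```

```text
0.12 [(-14, 62, 104, 147), (-12, 62, 104, 147), (-10, 52, 86, 125), (-8, 68, 111, 156), (-6, 57, 93, 134), (-4, 69, 113, 161), (-2, 58, 95, 144), (0, 50, 83, 151), (2, 50, 83, 151), (4, 44, 74, 150), (6, 47, 76, 158), (8, 45, 75, 158), (10, 45, 76, 159)]
0.025 [(-14, 46, 82, 152), (-12, 46, 83, 153), (-10, 45, 80, 150), (-8, 45, 80, 148), (-6, 42, 75, 139), (-4, 40, 70, 132), (-2, 40, 70, 132), (0, 39, 65, 135), (2, 39, 65, 135), (4, 44, 74, 157), (6, 46, 76, 161), (8, 46, 76, 161), (10, 46, 77, 161)]
-0.025 [(-14, 37, 66, 121), (-12, 43, 78, 143), (-10, 43, 78, 143), (-8, 46, 83, 151), (-6, 45, 80, 146), (-4, 43, 75, 139), (-2, 39, 68, 129), (0, 39, 66, 129), (2, 40, 67, 137), (4, 42, 71, 148), (6, 44, 73, 154), (8, 44, 73, 154), (10, 46, 76, 158)]
-0.135 [(-14, 77, 126, 176), (-12, 78, 128, 178), (-10, 76, 125, 173), (-8, 73, 122, 170), (-6, 73, 121, 170), (-4, 70, 118, 169), (-2, 70, 118, 169), (0, 59, 100, 165), (2, 59, 100, 165), (4, 53, 89, 164), (6, 48, 81, 163), (8, 47, 78, 163), (10, 47, 78, 163)]
```

```bash
python3 -c "
from bench import ticket
print(ticket.sign_off())"
```

```text
the job is handed in; nothing more can be done
None
```

I've handed the job in: the rack stands flush in front of the stand, both long spools (only two were there) lie in its end bays, the short spool is still in the bin, and the empty jaw is shut. The hand-in returned no result, so I'm going by the final pictures and force readings.

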